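Clamp the carton in the packing jig

TASK

On the packing bench, push the carton gently along the blue jig's channel, without lifting it, until it is fully home against the metal stop at the far end. Then push the red-knobbed clamp lever over past its centre so that it snaps across and its rubber foot presses down on the carton. Leave the other things on the bench where they are, and finish with the hand clear.

Things in the scene. Friction and masses are not known exactly. Their poses are not given: they have to be found in the camera images.
- jig: Carton jig fixed to the bench: blue plate 270 x 130 x 8 mm. Origin on the bench on the channel's mid-line; x along the channel towards the stop, y towards the clamp's side, z up. Two aluminium rails (inside faces y = +-38 mm, 10 mm thick, top 30 mm above the bench, x -105 to +95 mm) guide the carton, whose centre is at x = +20 mm when home. Clear of the rails the plate reaches x -155 to +115 mm.
- stop (a point): Centre of the stop's inner face at half its height (28 mm above the bench, jig x = +80 mm, y = 0): an aluminium wall across the channel's far end, 96 mm wide, top 48 mm above the bench.
- carton: Loose closed cardboard carton, 120 mm (its x) x 70 mm (its y) x 50 mm high, about 0.35 kg, brown with a pale tape strip and small white labels. Origin at the centre of its underside. It stands on the jig's plate, 8 mm above the bench, between the rails with 3 mm clearance each side, its x along the channel, 40 to 70 mm short of the stop at the start.
- clamp (a joint): Clamp lever's angle about the pivot. 0 = open, handle leaning 0.6 rad outwards (jig +y); grows as it swings over the channel (to -y). Spring over-centre: handle upright at 0.6 is dead centre; below it the lever returns to 0, above it snaps on to about 1.2 with its foot on a carton that is home (1.25 with nothing beneath). About 2.5 N at the knob starts it.
- pivot (a point): Pivot of the clamp lever, axis along the jig's x, at jig x = +50, y = +75, z = 70 mm, between two dark steel cheek plates (30 mm wide in y, 38 mm over both in x, top 82 mm above the bench) beside the +y rail.
- knob (a point): Centre of the lever's red ball knob, 28 mm across, on a 12 mm steel handle, 100 mm from the pivot. Jig y, z: open +131, 153; upright +75, 170; clamped +19, 153 mm. On the same hub, 55 degrees further round to -y, a 68 mm bar carries the black rubber foot: open, it points up (end at y +50, z 133 mm); clamped, it lies level over the carton.
- tape_roll: Loose roll of brown tape standing on its flat side, 90 mm across, 48 mm high; bystander. Origin at the centre of its underside.
- jar: Loose small jar with a yellow cap, 44 mm across, 55 mm high, beside the jig; bystander. Origin at the centre of its underside.
- small_box: Loose small closed cardboard box 60 x 90 x 40 mm high, behind the stop; bystander. Origin at the centre of its underside.
- mug: Loose blue mug, 76 mm across, 90 mm high, handle on its +y side; bystander. Origin at the centre of its underside.
- spray: Loose white bottle with a red cap, 60 mm across, 150 mm high; bystander. Origin at the centre of its underside.
- screwdriver: Loose screwdriver with a black handle, about 150 mm long along its x, lying on the bench; bystander. Origin at the middle of its length, on the bench.
There are look-alikes about, which are no part of the job. What is shaped like the carton but green or yellow is not meant.

How it is judged:
By the outcome, as a careful person would: the job done as asked, in the order asked, and still so for the second after the job is handed in, with the robot touching nothing.
It also fails if it takes over 45 s, if anything falls off the work surface, if the arm or the gripper's body presses on something with over 40 N, if the wrist force passes 120 N, or if a joint passes its speed limit or range.

ROBOT

A 6-joint arm with a two-finger parallel gripper is mounted at the origin on the work surface. World frame = base frame: x ahead of the robot, y to its left, z up, the work surface at z = 0. Lengths are in mm, angles in rad, forces in N, time in s.
With the tool pointing down it reaches from about 350 to 875 mm from the base axis. Payload 4.2 kg.
Tool frame: the origin (TCP) lies on the centre line of the jaws, within the pads' length; the fingertips stand 22 mm ahead of it and the grasp point (between the pads) lies 3 mm ahead of it (arm.nose_length is the distance from the TCP to the fingertips, in mm); z points along the fingers, x is the direction in which the jaws open and shut, and the axes are right-handed (so a half turn about z gives the same grasp; the last joint's range is limited). The gripper opens to 85 mm and grips with 20 to 120 N. Pads are 22 mm wide; open, the fingers measure 114 mm over their backs; the gripper's body (76 mm by 85 mm) begins 54 mm behind the grasp point. The pads swing forward as they close: fully open they stand 13 mm farther back than shut.
Start: joints at [-1.012, 0.385, 0.008, 0, -1.194, -0.259], TCP at [184.597, -597.096, 253.312] pointing down, gripper open.
Joint ranges: [-3.14, 3.14], [-1.21, 2.06], [-1.07, 1.41], [-3.16, 2.05], [-2.99, -0.16], [-3.1, 3.1]. Speed limits (rad/s): [2.79, 2.79, 3.14, 3.14, 3.14, 3.14].

INTERFACE

Orientations are given as a unit quaternion [x, y, z, w].
In Python, from bench import telemetry, get_image, workorder, nets, arm gives the robot as it stands.
- The arm moves only by the tool apply_moves, never from a script. Its argument "steps" is a list of rows, each an object with "hand": the opening, from 0 (shut) to 1 (fully open); "xyz": the shift along the tool's x, y, z in cm, a list of three; "delta_rot": the turn, a rotation vector about the tool's x, y, z in rad, a list of three. In form: [{"hand": hand, "xyz": [x, y, z], "delta_rot": [wx, wy, wz]}, ...]. A call has 1 to 12 rows; each row is the pose to reach, as a shift and turn from the pose commanded when the call began, along the tool's axes at that moment; what a row does not reach only later rows make up. A row lasts 1/12 s, in which the tool goes at most 41.7 mm and 7.16 degrees, less where a joint would pass 70% of its speed; a pose out of reach is approached as far as the arm can. A call with a gripper value outside its range is refused whole. The fingers move at their own pace and stop on an object; the grip force is fixed at half the most. Time passes only in rows, so rows that repeat a pose let the fingers close. It gives the time, the measured TCP pose, the force and the opening at its end, in the units of the state.
- telemetry.read_state(): the state, without advancing time (a new reading comes with each control period).
- get_image(name): name is "scene" or "top" or "wrist"; returns a dict with "frame" (480x640x3 uint8, blue, green, red), "fx", "fy", "cx", "cy" (pixels), "origin" and "orientation" of the camera in the world. Camera axes: x right, y down, z forward; pixel columns grow to the right and rows downward; lengths in mm; the calibration is good to about 2 mm. The wrist camera is an equidistant fisheye: a pixel r from the principal point sees the ray r / f radians off the axis. A picture is of the moment at which its call begins. There is no depth.
- workorder.job_done(): hands the job in, once; it reports no verdict.
Trained networks look in a picture, given as the dict that the camera call returned (one of the last four; its "shot" number tells which), for a name from the list of things; names that differ only in an ending like _2 or _b are one class to them, and where a whole thing is asked for, a point or a joint stands for the part that bears it (a point fixed in the world has none). Each returns a list of dicts, best first, with "confidence" (0 to 1); they miss things now and then, are a little off and sometimes report something else, mostly with a low value. They report only what shows in the picture. A call takes as long as a camera call. They do not tell look-alikes from the thing itself.
- nets.recognise(picture, label): "xyz" ([x, y, z] in mm, in world coordinates, good to about 4 mm: the middle of the surface that is visible of it).
- nets.outline_of(picture, label): "pixels" (480x640 bool, what is visible of it).
- nets.pinpoint(picture, label): "xyz" ([x, y, z] in mm, in world coordinates, good to about 4 mm: a listed point, or the origin of a listed thing).
The state is a dict: "clock": time; "joints": joint angles; "joint_vel": joint speeds; "joint_efforts": joint torques, N m; "position": TCP position; "ee_rot": TCP orientation; "contact_force": force on the tool from outside, world axes, zero at the start; "wrist_torque": the same for the moment, N m; "gripper_width": finger opening in mm.
Only numpy, scipy, OpenCV 4.12 (cv2) and the standard library are available. Lean on these libraries where they do the work, as an engineer would, in place of code of your own. Each camera call takes 0.05 s, during which the arm holds its last target.

## Working session

There is one attempt and no reset: what is moved stays moved. The work goes in short steps, Python scripts to look and compute and a tool call to move; the robot and the scene stay as the last step left them, time stands still between calls to the robot, and variables do not carry over. Pictures are saved under pics/ and viewed, and the job is handed in when it is done.

Besides the shell and the picture viewer there is one more tool, called as name([rows], argument=value, ...), one row to a line, values as JSON. apply_moves: Moves the arm, as the interface text tells. Its arguments: {"type":"object","properties":{"steps":{"type":"array"}},"required":["steps"]}

```bash
mkdir -p pics; ls; python3 - <<'E'
from bench import telemetry, get_image, workorder, nets, arm
import cv2
s=telemetry.read_state(); print(s)
for n in ("scene","top"):
    p=get_image(n); cv2.imwrite(f"pics/{n}0.png",p["frame"]); print(n,p["fx"],p["fy"],p["cx"],p["cy"],p["origin"],p["orientation"])
    for l in ("jig","carton","clamp","tape_roll","jar","small_box","mug","spray","screwdriver"):
        print(l,[(r["confidence"],r["xyz"]) for r in nets.pinpoint(p,l)][:3] if l!="clamp" else [(r["confidence"],r["xyz"]) for r in nets.recognise(p,l)][:3])
    for l in ("stop","pivot","knob"): print(l,[(r["confidence"],r["xyz"]) for r in nets.pinpoint(p,l)][:3])
E
```

```text
pics
{'clock': 0.0, 'joints': array([-1.01239293e+00,  3.85551894e-01,  6.62911996e-03, -4.96270817e-04,
       -1.19400337e+00, -2.58629706e-01]), 'joint_vel': array([ 0.00067956,  0.0001508 ,  0.00027257, -0.00154401, -0.0011449 ,
       -0.00032285]), 'joint_efforts': array([-9.63052230e-05, -3.92285371e+01,  1.88396412e+01,  4.18624789e+00,
       -4.74548302e-03,  5.24226976e-06]), 'position': array([ 184.44379731, -596.60319071,  252.22604232]), 'ee_rot': array([ 5.93662403e-01,  8.04713467e-01,  6.06355045e-04, -9.05291617e-04]), 'contact_force': array([ 0.35929252,  0.81812505, -0.10264012]), 'wrist_torque': array([0.00395336, 0.00566315, 0.00962329]), 'gripper_width': 85.0771182723505}
scene 447.2988659297953 447.2988659297953 313.61275520706187 241.2235701877923 [971.98743787 648.41915596 649.68662667] [ 0.25664034  0.84595983 -0.44764912 -0.13452866]
jig [(0.78, [611.4, -12.9, 1.1])]
carton [(0.97, [502.1, 213.5, -0.1]), (0.9, [575.6, -5.9, 9.3]), (0.69, [346.6, -81.8, -2.5])]
clamp [(0.68, [690.1, 61.7, 128.9])]
tape_roll [(0.71, [593.0, -155.8, -1.0])]
jar [(0.98, [601.1
[... 342 characters left out ...]
559211636 314.57272478083064 239.6567387341215 [ 493.53585807    8.2146411  1141.04415203] [ 0.71109673 -0.70252776  0.0157863  -0.02338761]
jig [(0.8, [611.3, -18.6, -0.6])]
carton [(0.9, [346.2, -73.7, 5.5]), (0.89, [582.0, -6.4, 7.1]), (0.81, [328.6, 99.7, 0.7])]
clamp [(0.58, [685.6, 66.1, 127.5])]
tape_roll [(0.72, [587.7, -153.9, 3.5])]
jar [(0.57, [600.3, 103.5, 0.9])]
small_box [(0.73, [765.2, -67.8, 2.3])]
mug [(0.81, [641.1, 385.8, 0.3]), (0.29, [611.4, -18.7, -0.9])]
spray [(0.55, [637.6, -418.8, -1.5])]
screwdriver [(0.66, [456.2, -348.5, 0.4])]
stop [(0.74, [689.7, -40.2, 30.1]), (0.73, [598.9, 101.1, 3.8])]
pivot [(0.55, [684.6, 45.3, 70.5])]
knob [(0.82, [699.6, 95.5, 150.5])]
```

View pics/scene0.png

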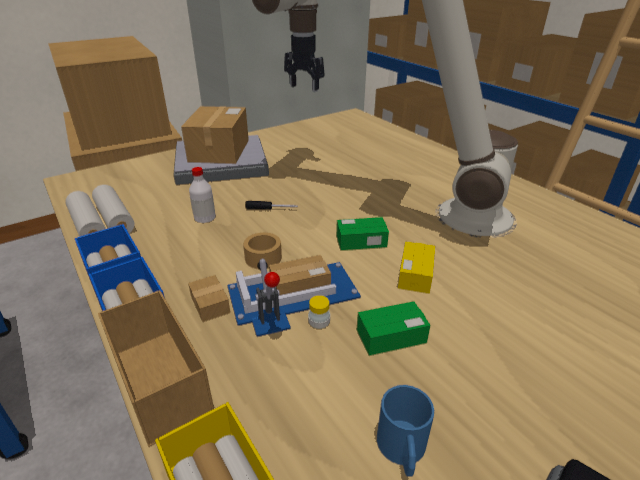

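View pics/top0.png

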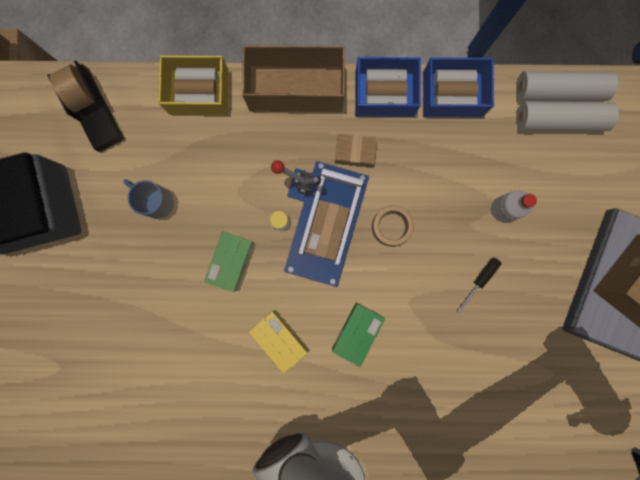

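```bash
cat > h.py <<'E'
import numpy as np, cv2
from scipy.spatial.transform import Rotation as R
def proj(p,X):
    X=np.atleast_2d(X).astype(float)
    c=R.from_quat(p["orientation"]).inv().apply(X-np.array(p["origin"]))
    return np.c_[p["fx"]*c[:,0]/c[:,2]+p["cx"],p["fy"]*c[:,1]/c[:,2]+p["cy"]]
def j2w(jp,P):
    x,y,t=jp;P=np.atleast_2d(P).astype(float);c,s=np.cos(t),np.sin(t)
    return np.c_[x+c*P[:,0]-s*P[:,1],y+s*P[:,0]+c*P[:,1],P[:,2]]
def box(x0,x1,y0,y1,z): return [[x0,y0,z],[x1,y0,z],[x1,y1,z],[x0,y1,z]]
def draw(p,jp,cx,scale,roi,fn):
    x0,y0,x1,y1=roi
    im=cv2.resize(p["frame"][y0:y1,x0:x1],None,fx=scale,fy=scale,interpolation=cv2.INTER_CUBIC)
    def poly(P,col):
        q=(proj(p,j2w(jp,P))-[x0,y0]+.5)*scale
        cv2.polylines(im,[np.int32(q)],True,col,1)
    poly(box(-105,95,38,48,30),(0,255,255));poly(box(-105,95,-48,-38,30),(0,255,255))
    poly(box(-155,115,-65,65,8),(255,0,255))
    poly(box(cx-60,cx+60,-35,35,58),(0,255,0))
    for P in ([50,75,70],[50,131,153],[80,0,28]):
        q=(proj(p,j2w(jp,[P]))[0]-[x0,y0]+.5)*scale; cv2.circle(im,tuple(np.int32(q)),4,(0,0,255),1)
    cv2.imwrite(fn,im)
E
cat > a.py <<'E'
from bench import *
from h import *
from bench import get_image
from scipy.optimize import least_squares
P=[];W=[]
J=np.array([[0,0,0],[80,0,28],[50,75,70],[50,131,153.]]*2)
W=np.array([[611.4,-12.9,1],[689.1,-38.9,22],[685.2,42.1,72],[697.5,94.5,155],[611.3,-18.6,0],[689.7,-40.2,30],[684.6,45.3,70],[699.6,95.5,150]])
r=least_squares(lambda v:(j2w(v,J)-W)[:,:2].ravel(),[611,-16,-.29]); jp=r.x; print(jp,r.fun.round(1))
p=get_image("top"); draw(p,jp,-35,5,(270,145,390,295)[0:4] and (260,145,400,265),"pics/t1.png")
draw(p,jp,-35,5,(260,180,400,300),"pics/t1b.png")
p=get_image("scene"); draw(p,jp,-35,5,(215,240,370,340),"pics/s1.png")
E
python3 a.py
```

```text
[ 6.12852215e+02 -1.50702983e+01 -2.99675649e-01] [ 1.5 -2.2  0.2  0.2 -2.4 -0.3  1.8  0.8  1.6  3.5 -0.4  1.5 -1.8 -3.5
 -0.3 -0.2]
```

View pics/t1b.png

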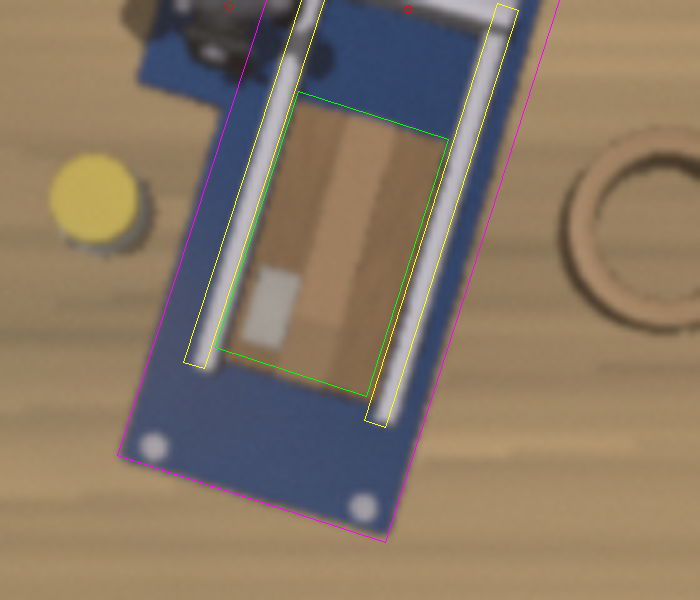

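View pics/s1.png

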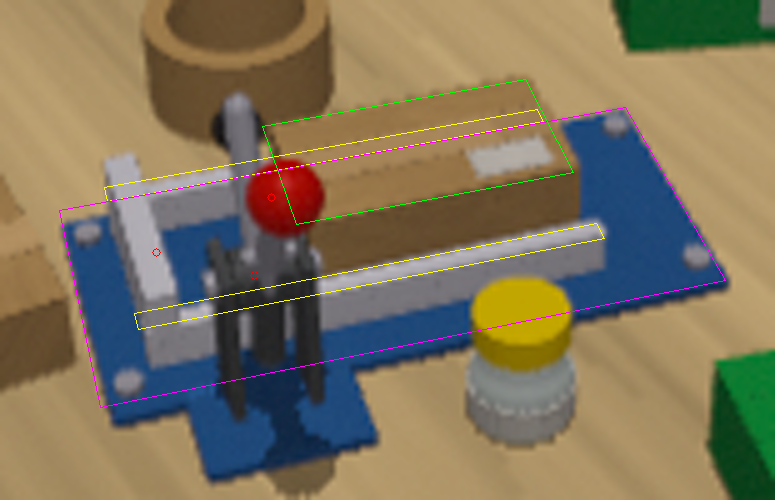

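```bash
cat > b.py <<'E'
from bench import get_image, arm
from h import *
from scipy.optimize import least_squares
print(arm.nose_length)
t=get_image("top"); s=get_image("scene")
T=[([-105,48,30],(188,364)),([-105,38,30],(214,370)),([-105,-38,30],(372,421)),([-105,-48,30],(397,425)),([-155,65,8],(122,455)),([-155,-65,8],(386,538))]
S=[([-155,65,8],(727,285)),([-155,-65,8],(627,108)),([115,-65,8],(65,222)),([115,65,8],(113,425)),([-105,48,30],(604,230))]
def res(v):
    a=np.vstack([proj(t,j2w(v[:3],[P]))-(np.array(q)/5+[260,180]-.5) for P,q in T])*2.2
    b=np.vstack([proj(s,j2w(v[:3],[P])+np.r_[v[3:5],0])-(np.array(q)/5+[215,240]-.5) for P,q in S])*1.7
    return np.r_[a.ravel(),b.ravel(),v[3:5]]
r=least_squares(res,[612,-15,-.3,0,0]); print(r.x.round(3)); print(r.fun.round(1)); jp=r.x[:3]
np.save("jp.npy",jp)
draw(t,jp,-36,5,(260,180,400,300),"pics/t2b.png"); draw(s,jp,-36,5,(215,240,370,340),"pics/s2.png")
E
python3 b.py
```

```text
22.0
[ 6.13799e+02 -1.47420e+01 -2.76000e-01 -6.89000e-01  2.66700e+00]
[-0.2  0.  -2.4  0.1 -1.2 -1.3 -2.9 -0.3  0.6  1.6  3.3  0.6  0.7 -2.3
 -1.2 -0.3 -2.1 -1.1 -1.6 -3.2  1.5  2.8 -0.7  2.7]
```

View pics/t2b.png

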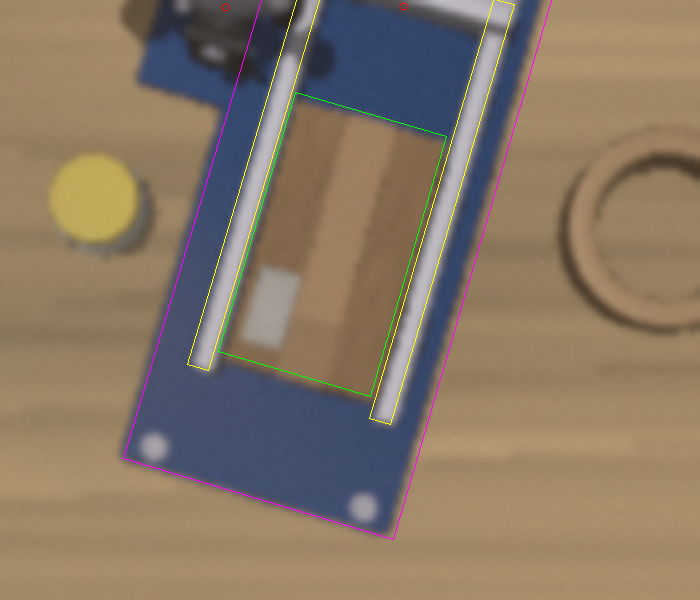

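View pics/s2.png

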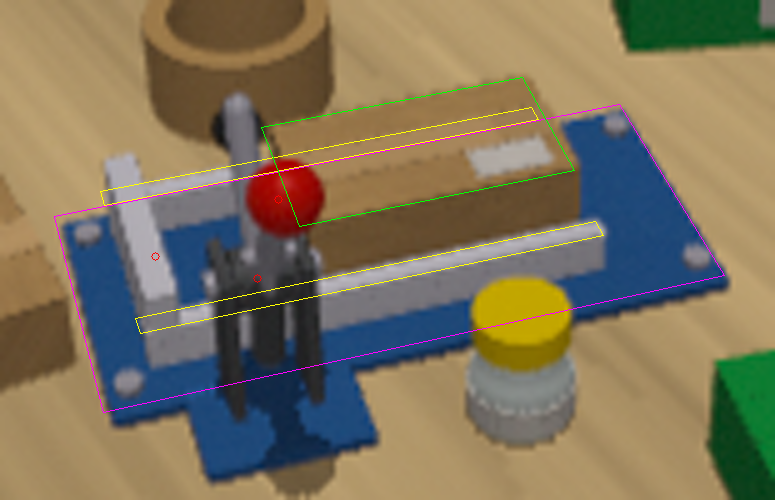

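```bash
cat > c.py <<'E'
from bench import get_image
from h import *
from scipy.optimize import least_squares
t=get_image("top"); f=cv2.GaussianBlur(t["frame"],(0,0),.5).astype(int)
# gray-bright rail pixels
sat=f.max(2)-f.min(2); m=((sat<30)&(f.min(2)>110)).astype(np.uint8)
n,lab,st,cen=cv2.connectedComponentsWithStats(m[180:275,280:380])
for i in range(1,n):
    if st[i,4]>60: print(i,st[i],cen[i])
def pix2w(p,uv,z):
    uv=np.atleast_2d(uv); d=np.c_[(uv[:,0]-p["cx"])/p["fx"],(uv[:,1]-p["cy"])/p["fy"],np.ones(len(uv))]
    d=R.from_quat(p["orientation"]).apply(d); o=np.array(p["origin"]); return o+d*((z-o[2])/d[:,2])[:,None]
# blue plate mask
hsv=cv2.cvtColor(t["frame"],cv2.COLOR_BGR2HSV)
for i in range(1,n):
    if st[i,4]>60:
        ys,xs=np.nonzero(lab==i); w=pix2w(t,np.c_[xs+280,ys+180],30)[:,:2]
        v=cv2.fitLine(w.astype(np.float32),cv2.DIST_HUBER,0,.01,.01).ravel()
        a=np.arctan2(v[1],v[0]); a=a-np.pi if a>1.57 else a
        d=np.array([np.cos(a),np.sin(a)])
        print("angle",a,"centre",w.mean(0),"along",(w@d).min(),(w@d).max(),"perp",(w@[-d[1],d[0]]).mean())
E
python3 c.py
```

```text
2 [ 55   0  29  85 451] [68.78492239 37.97560976]
3 [ 19  10  21  64 310] [29.12258065 42.18064516]
4 [ 29  54  11  15 120] [33.78333333 60.9       ]
angle -0.25555733 centre [605.58842093 -56.73265622] along 491.4492043747978 692.7438733134172 perp 98.19334390413356
angle -0.2701183 centre [594.86256817  33.42557673] along 490.52527368135594 640.7618329436008 perp 190.94990382029525
angle -0.3112385 centre [552.24291387  22.30313033] along 501.5709058558657 536.0878096556252 perp 190.34927409241763
```

```bash
cat > go.py <<'E'
import sys,numpy as np
from bench import telemetry
from h import *
jp=(613.5,-15,-.27)
def now(): 
    s=telemetry.read_state(); Rm=R.from_quat(s["ee_rot"]).as_matrix(); 
    c,n=np.cos(jp[2]),np.sin(jp[2]); d=s["position"][:2]-np.array(jp[:2])
    print("t",round(s["clock"],2),"jig TCP",np.r_[c*d[0]+n*d[1],-n*d[0]+c*d[1],s["position"][2]].round(1),"F",s["contact_force"].round(1),"w",round(s["gripper_width"],1),"j",s["joints"].round(2))
    return s,Rm
s,Rm=now()
if len(sys.argv)>3:
    P=j2w(jp,[[float(a) for a in sys.argv[1:4]]])[0]
    G=np.array([[-np.sin(jp[2]),np.cos(jp[2]),0],[np.cos(jp[2]),np.sin(jp[2]),0],[0,0,-1]]).T
    print("xyz cm",(Rm.T@(P-s["position"])/10).round(2),"rot",R.from_matrix(Rm.T@G).as_rotvec().round(3))
E
python3 go.py -140 0 250
```

```text
t 1.55 jig TCP [-258.1 -675.4  253.3] F [-0.4 -0.4  0.2] w 85.3 j [-1.01  0.38  0.01  0.   -1.19 -0.26]
xyz cm [50.5  46.38  0.33] rot [-0.   -0.    0.57]
```

apply_moves([
  {"hand": 0, "xyz": [3, 2.8, 0], "delta_rot": [0, 0, 0.05]},
  {"hand": 0, "xyz": [6, 5.5, 0], "delta_rot": [0, 0, 0.1]},
  {"hand": 0, "xyz": [9, 8.3, 0], "delta_rot": [0, 0, 0.16]},
  {"hand": 0, "xyz": [12, 11, 0], "delta_rot": [0, 0, 0.22]},
  {"hand": 0, "xyz": [15, 13.8, 0], "delta_rot": [0, 0, 0.28]},
  {"hand": 0, "xyz": [18, 16.5, 0], "delta_rot": [0, 0, 0.34]},
  {"hand": 0, "xyz": [21, 19.3, 0], "delta_rot": [0, 0, 0.4]},
  {"hand": 0, "xyz": [24, 22, 0], "delta_rot": [0, 0, 0.46]},
  {"hand": 0, "xyz": [27, 24.8, 0], "delta_rot": [0, 0, 0.52]},
  {"hand": 0, "xyz": [30, 27.5, 0], "delta_rot": [0, 0, 0.57]},
  {"hand": 0, "xyz": [33, 30.3, 0], "delta_rot": [0, 0, 0.57]},
  {"hand": 0, "xyz": [35, 32.2, 0], "delta_rot": [0, 0, 0.57]},
])

```text
clock: 2.55
position: [389.7, -165.0, 253.9]
ee_rot: [0.795, 0.606, 0.001, 0.001]
contact_force: [0.7, -0.7, -0.3]
gripper_width: 0.5
```

```bash
python3 go.py -140 0 120
```

```text
t 2.55 jig TCP [-175.6 -204.3  253.9] F [ 0.7 -0.7 -0.3] w 0.5 j [-0.01  0.03 -0.45 -0.   -1.09 -1.83]
xyz cm [20.42  3.58 13.41] rot [ 0.002 -0.001  0.002]
```

apply_moves([
  {"hand": 0, "xyz": [3, 0.6, 0], "delta_rot": [0, 0, 0]},
  {"hand": 0, "xyz": [6.5, 1.2, 0], "delta_rot": [0, 0, 0]},
  {"hand": 0, "xyz": [10, 1.8, 0], "delta_rot": [0, 0, 0]},
  {"hand": 0, "xyz": [13.5, 2.4, 0], "delta_rot": [0, 0, 0]},
  {"hand": 0, "xyz": [17, 3, 1], "delta_rot": [0, 0, 0]},
  {"hand": 0, "xyz": [19, 3.4, 4], "delta_rot": [0, 0, 0]},
  {"hand": 0, "xyz": [20.4, 3.6, 7], "delta_rot": [0, 0, 0]},
  {"hand": 0, "xyz": [20.4, 3.6, 10], "delta_rot": [0, 0, 0]},
  {"hand": 0, "xyz": [20.4, 3.6, 13], "delta_rot": [0, 0, 0]},
  {"hand": 0, "xyz": [20.4, 3.6, 13.4], "delta_rot": [0, 0, 0]},
])

```text
clock: 3.38
position: [474.7, 18.8, 114.8]
ee_rot: [0.796, 0.605, -0.005, -0.002]
contact_force: [-0.2, -0.2, -0.6]
gripper_width: 0.0
```

```bash
python3 go.py -135 0 50; python3 - <<'E'
from bench import get_image
from h import *
jp=(613.5,-15,-.27)
p=get_image("scene"); draw(p,jp,-36,4,(215,220,400,350),"pics/s3.png")
p=get_image("top"); draw(p,jp,-36,4,(260,160,400,300),"pics/t3.png")
p=get_image("wrist"); cv2.imwrite("pics/w3.png",p["frame"])
E
```

```text
t 3.38 jig TCP [-142.7   -4.4  114.8] F [-0.2 -0.2 -0.6] w 0.0 j [ 0.38  0.3  -0.53 -0.   -0.75 -2.22]
xyz cm [0.48 0.83 6.47] rot [-0.009  0.005 -0.001]
```

View pics/s3.png

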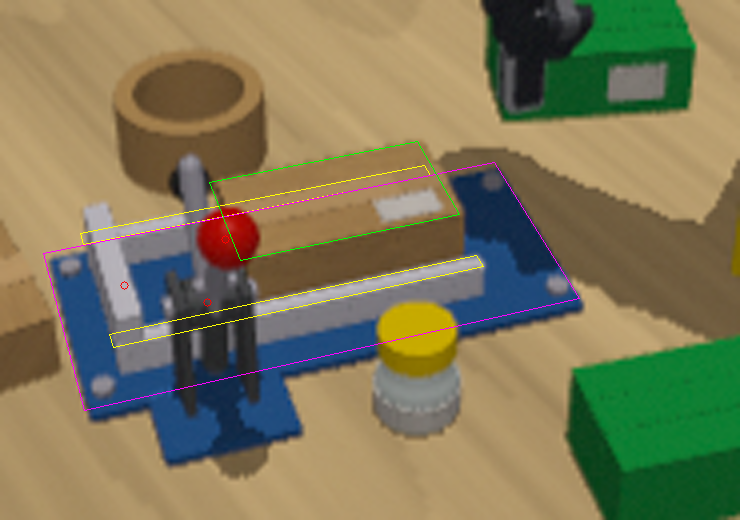

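View pics/t3.png

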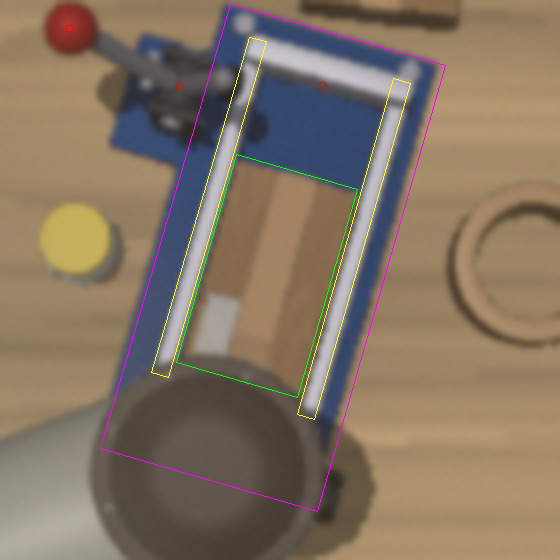

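View pics/w3.png

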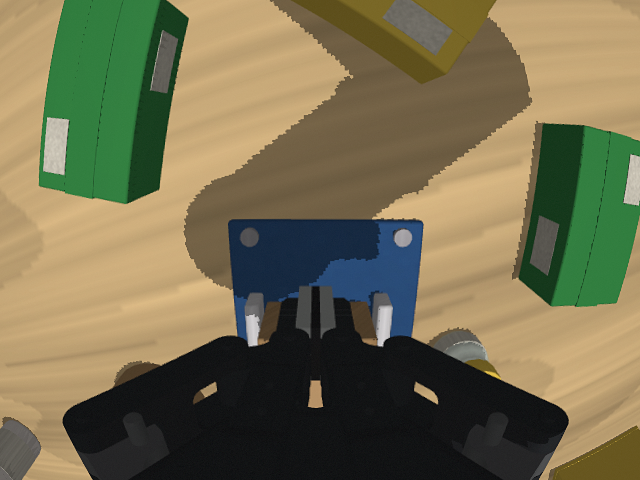

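apply_moves([
  {"hand": 0, "xyz": [0.2, 0.3, 1], "delta_rot": [0, 0, 0]},
  {"hand": 0, "xyz": [0.2, 0.5, 3], "delta_rot": [0, 0, 0]},
  {"hand": 0, "xyz": [0.2, 0.5, 5], "delta_rot": [0, 0, 0]},
  {"hand": 0, "xyz": [0.2, 0.5, 6.5], "delta_rot": [0, 0, 0]},
  {"hand": 0, "xyz": [0.2, 0.5, 7.4], "delta_rot": [0, 0, 0]},
  {"hand": 0, "xyz": [0.2, 0.5, 7.4], "delta_rot": [0, 0, 0]},
  {"hand": 0, "xyz": [0.2, 0.5, 7.4], "delta_rot": [0, 0, 0]},
])

```text
clock: 4.12
position: [484.2, 20.1, 46.0]
ee_rot: [0.796, 0.605, 0.001, 0.0]
contact_force: [-0.8, 0.2, 0.9]
gripper_width: 0.4
```

```bash
python3 go.py -51 0 42; python3 - <<'E'
from bench import get_image
from h import *
jp=(613.5,-15,-.27)
p=get_image("wrist"); cv2.imwrite("pics/w4.png",p["frame"])
p=get_image("scene"); draw(p,jp,-36,4,(215,220,400,350),"pics/s4.png")
E
python3 go.py -51 0 42
```

```text
t 4.12 jig TCP [-134.    -0.7   46. ] F [-0.8  0.2  0.9] w 0.4 j [ 0.38  0.42 -0.58  0.   -0.57 -2.22]
xyz cm [0.07 8.3  0.41] rot [ 0.001 -0.001 -0.   ]
t 4.22 jig TCP [-133.8   -0.4   46.5] F [0.5 0.2 0.3] w -0.2 j [ 0.38  0.42 -0.58  0.   -0.57 -2.22]
xyz cm [0.04 8.28 0.47] rot [ 0.002 -0.002 -0.   ]
```

View pics/w4.png

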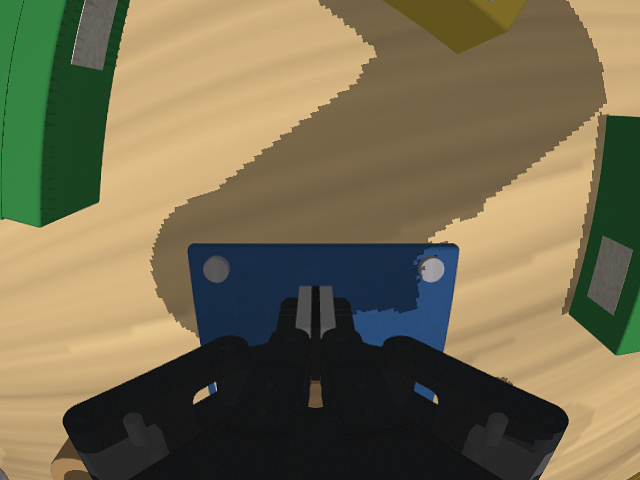

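View pics/s4.png

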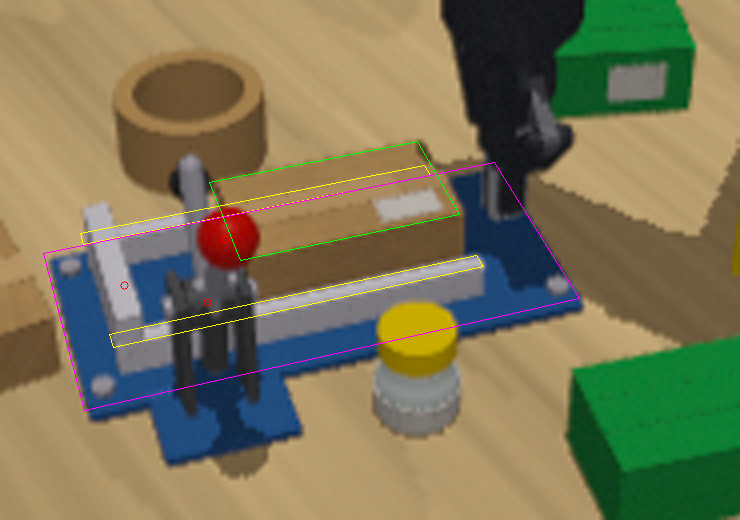

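apply_moves([
  {"hand": 0, "xyz": [0.2, 0.4, 0.3], "delta_rot": [0, 0, 0]},
  {"hand": 0, "xyz": [0.3, 0.9, 0.5], "delta_rot": [0, 0, 0]},
  {"hand": 0, "xyz": [0.3, 1.3, 0.5], "delta_rot": [0, 0, 0]},
  {"hand": 0, "xyz": [0.3, 1.7, 0.5], "delta_rot": [0, 0, 0]},
  {"hand": 0, "xyz": [0.3, 2.1, 0.5], "delta_rot": [0, 0, 0]},
  {"hand": 0, "xyz": [0.3, 2.5, 0.5], "delta_rot": [0, 0, 0]},
  {"hand": 0, "xyz": [0.3, 2.9, 0.5], "delta_rot": [0, 0, 0]},
  {"hand": 0, "xyz": [0.3, 3.3, 0.5], "delta_rot": [0, 0, 0]},
  {"hand": 0, "xyz": [0.3, 3.7, 0.5], "delta_rot": [0, 0, 0]},
  {"hand": 0, "xyz": [0.3, 4.1, 0.5], "delta_rot": [0, 0, 0]},
  {"hand": 0, "xyz": [0.3, 4.5, 0.5], "delta_rot": [0, 0, 0]},
  {"hand": 0, "xyz": [0.3, 5.0, 0.5], "delta_rot": [0, 0, 0]},
])

```text
clock: 5.22
position: [532.5, 9.4, 40.2]
ee_rot: [0.796, 0.605, -0.0, -0.0]
contact_force: [-1.5, 0.2, -1.1]
gripper_width: 0.0
```

```bash
python3 go.py -51 2 42; python3 - <<'E'
from bench import get_image
from h import *
jp=(613.5,-15,-.27)
p=get_image("scene"); draw(p,jp,-13,4,(215,220,400,350),"pics/s5.png")
E
```

```text
t 5.22 jig TCP [-84.5   1.9  40.2] F [-1.5  0.2 -1.1] w 0.0 j [ 0.32  0.49 -0.47 -0.   -0.62 -2.16]
xyz cm [ 0.01  3.35 -0.18] rot [-0.  0. -0.]
```

View pics/s5.png

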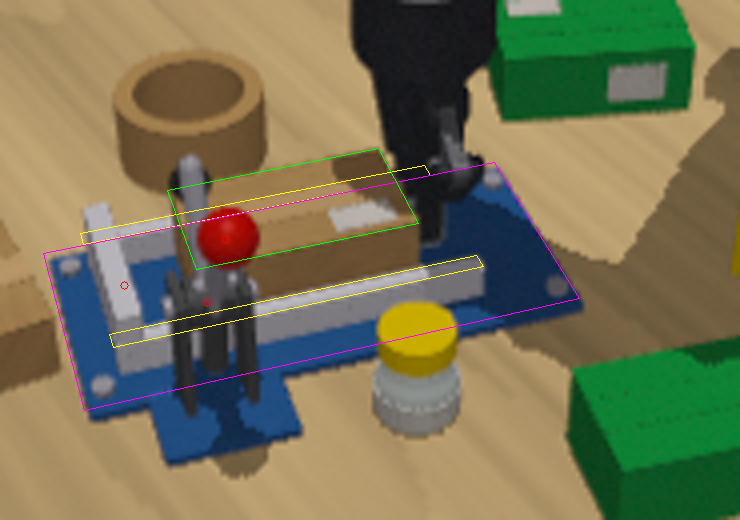

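apply_moves([
  {"hand": 0, "xyz": [0, 0.4, 0], "delta_rot": [0, 0, 0]},
  {"hand": 0, "xyz": [0, 0.8, 0], "delta_rot": [0, 0, 0]},
  {"hand": 0, "xyz": [0, 1.2, 0], "delta_rot": [0, 0, 0]},
  {"hand": 0, "xyz": [0, 1.5, 0], "delta_rot": [0, 0, 0]},
  {"hand": 0, "xyz": [0, 1.8, 0], "delta_rot": [0, 0, 0]},
  {"hand": 0, "xyz": [0, 2.1, 0], "delta_rot": [0, 0, 0]},
  {"hand": 0, "xyz": [0, 2.4, 0], "delta_rot": [0, 0, 0]},
  {"hand": 0, "xyz": [0, 2.6, 0], "delta_rot": [0, 0, 0]},
  {"hand": 0, "xyz": [0, 2.8, 0], "delta_rot": [0, 0, 0]},
])

```text
clock: 6.02
position: [559.5, 2.0, 40.3]
ee_rot: [0.796, 0.605, -0.0, -0.0]
contact_force: [-2.3, -0.3, 1.3]
gripper_width: -0.3
```

```bash
python3 go.py -51 2 42
```

```text
t 6.02 jig TCP [-56.6   2.   40.3] F [-2.3 -0.3  1.3] w -0.3 j [ 0.29  0.52 -0.4  -0.   -0.65 -2.13]
xyz cm [ 0.    0.56 -0.17] rot [-0.  0. -0.]
```

apply_moves([
  {"hand": 0, "xyz": [0, 0.2, 0], "delta_rot": [0, 0, 0]},
  {"hand": 0, "xyz": [0, 0.4, 0], "delta_rot": [0, 0, 0]},
])

```text
clock: 6.18
position: [563.3, 0.9, 40.3]
ee_rot: [0.796, 0.605, -0.0, -0.0]
contact_force: [-1.2, 0.5, -0.3]
gripper_width: 0.2
```

apply_moves([
  {"hand": 0, "xyz": [0, 0.15, 0], "delta_rot": [0, 0, 0]},
])

```text
clock: 6.27
position: [563.9, 0.5, 40.1]
ee_rot: [0.796, 0.605, -0.001, -0.001]
contact_force: [-5.2, 2.1, 2.6]
gripper_width: 0.2
```

apply_moves([
  {"hand": 0, "xyz": [0, 0.15, 0], "delta_rot": [0, 0, 0]},
])

```text
clock: 6.35
position: [563.7, 0.0, 39.8]
ee_rot: [0.796, 0.605, -0.002, -0.002]
contact_force: [-8.7, 4.1, 2.3]
gripper_width: 0.2
```

```bash
python3 go.py -70 2 42; python3 - <<'E'
from bench import get_image
from h import *
jp=(613.5,-15,-.27)
p=get_image("scene"); draw(p,jp,20,4,(215,220,400,350),"pics/s6.png")
p=get_image("top"); draw(p,jp,20,5,(260,150,400,270),"pics/t6.png")
E
```

```text
t 6.35 jig TCP [-52.    1.2  39.8] F [-8.7  4.1  2.3] w 0.2 j [ 0.29  0.53 -0.38 -0.   -0.67 -2.13]
xyz cm [ 0.08 -1.8  -0.21] rot [-0.005  0.002 -0.001]
```

View pics/s6.png

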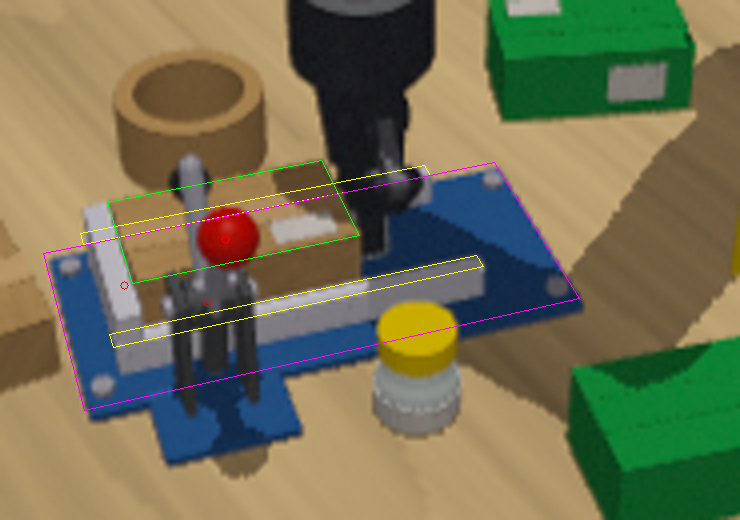

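View pics/t6.png

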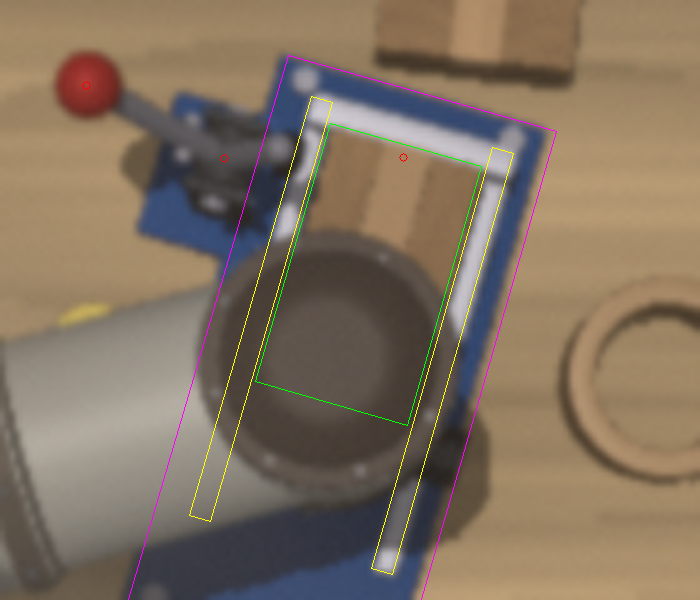

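apply_moves([
  {"hand": 0, "xyz": [0, -0.5, 0], "delta_rot": [0, 0, 0]},
  {"hand": 0, "xyz": [0, -1.5, 0], "delta_rot": [0, 0, 0]},
  {"hand": 0, "xyz": [0, -3.5, 0], "delta_rot": [0, 0, 0]},
  {"hand": 0, "xyz": [0, -3.5, -2.5], "delta_rot": [0, 0, 0]},
  {"hand": 0, "xyz": [0, -3.5, -6], "delta_rot": [0, 0, 0]},
  {"hand": 0, "xyz": [0, -3.5, -9.5], "delta_rot": [0, 0, 0]},
  {"hand": 0, "xyz": [0, -3.5, -13], "delta_rot": [0, 0, 0]},
  {"hand": 0, "xyz": [3, -3.5, -14], "delta_rot": [0, 0, 0]},
  {"hand": 0, "xyz": [6.5, -3.5, -14], "delta_rot": [0, 0, 0]},
  {"hand": 0, "xyz": [10, -3.5, -14], "delta_rot": [0, 0, 0]},
  {"hand": 0, "xyz": [13.5, -3.5, -14], "delta_rot": [0, 0, 0]},
  {"hand": 0, "xyz": [17, -3.5, -14], "delta_rot": [0, 0, 0]},
])

```text
clock: 7.45
position: [577.9, 175.1, 181.1]
ee_rot: [0.796, 0.605, 0.001, 0.0]
contact_force: [0.4, 0.0, -0.5]
gripper_width: -0.1
```

```bash
python3 go.py 50 195 165; python3 - <<'E'
from bench import get_image
from h import *
jp=(613.5,-15,-.27)
p=get_image("scene"); draw(p,jp,20,4,(215,190,400,340),"pics/s7.png")
p=get_image("top"); draw(p,jp,20,5,(260,150,400,270),"pics/t7.png")
E
```

```text
t 7.45 jig TCP [-85.  173.7 181.1] F [ 0.4  0.  -0.5] w -0.1 j [ 0.56  0.41 -0.15  0.   -1.01 -2.4 ]
xyz cm [ 2.13 13.49  1.64] rot [ 0.002 -0.002 -0.   ]
```

View pics/s7.png

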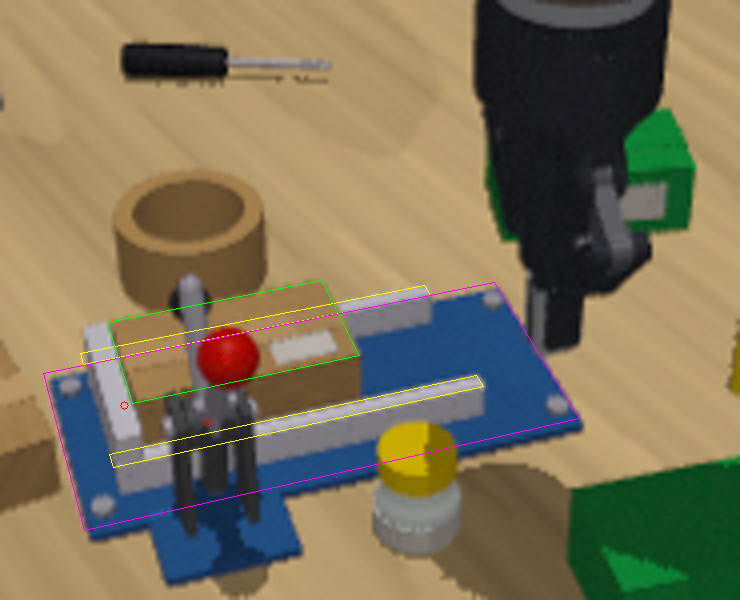

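View pics/t7.png

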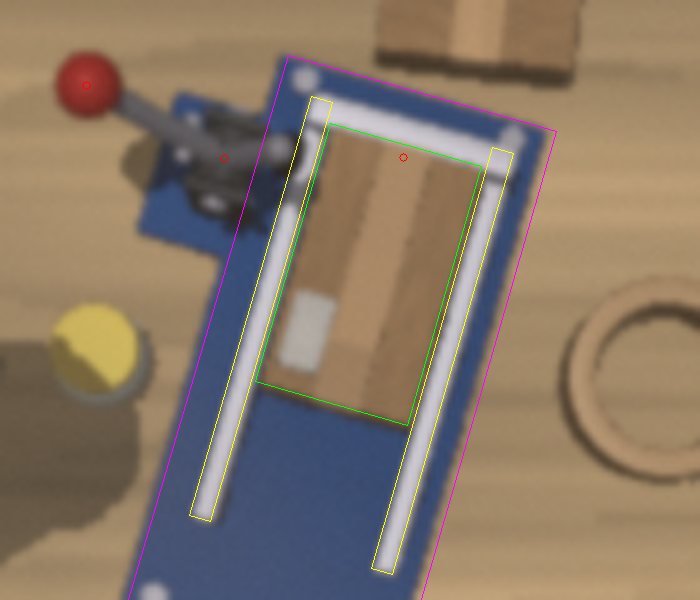

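apply_moves([
  {"hand": 0, "xyz": [2.1, 1, 0], "delta_rot": [0, 0, 0]},
  {"hand": 0, "xyz": [2.1, 4, 0.5], "delta_rot": [0, 0, 0]},
  {"hand": 0, "xyz": [2.1, 7.5, 1], "delta_rot": [0, 0, 0]},
  {"hand": 0, "xyz": [2.1, 10.5, 1.6], "delta_rot": [0, 0, 0]},
  {"hand": 0, "xyz": [2.1, 13, 1.6], "delta_rot": [0, 0, 0]},
  {"hand": 0, "xyz": [2.1, 13.5, 1.6], "delta_rot": [0, 0, 0]},
  {"hand": 0, "xyz": [2.1, 13.5, 1.6], "delta_rot": [0, 0, 0]},
])

```text
clock: 8.13
position: [714.3, 156.2, 163.3]
ee_rot: [0.797, 0.605, -0.0, 0.0]
contact_force: [-0.1, 0.0, 0.0]
gripper_width: 0.1
```

```bash
python3 go.py 50 160 165; python3 - <<'E'
from bench import get_image
from h import *
jp=(613.5,-15,-.27)
p=get_image("scene"); draw(p,jp,20,4,(215,190,400,340),"pics/s8.png")
p=get_image("wrist"); cv2.imwrite("pics/w8.png",p["frame"])
E
```

```text
t 8.13 jig TCP [ 51.5 191.9 163.3] F [-0.1  0.   0. ] w 0.1 j [ 0.44  0.63  0.19  0.   -1.13 -2.28]
xyz cm [-3.19 -0.14 -0.17] rot [-0.     0.    -0.002]
```

View pics/s8.png

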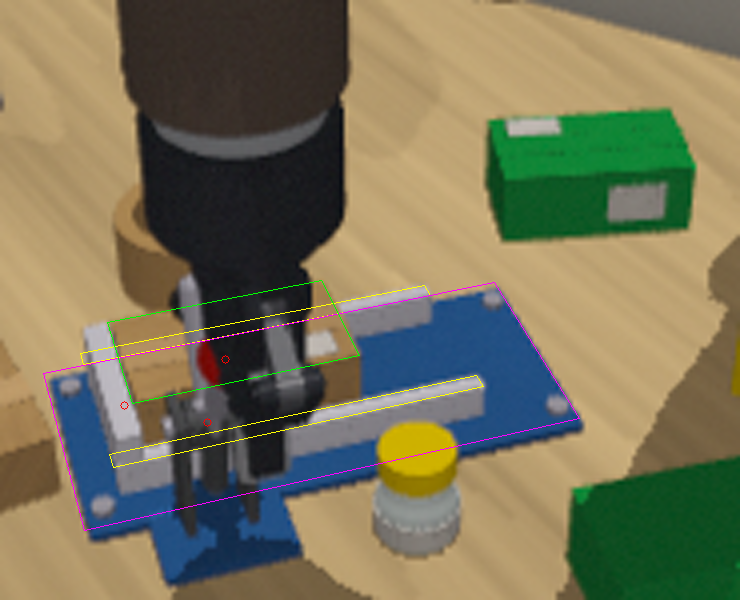

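View pics/w8.png

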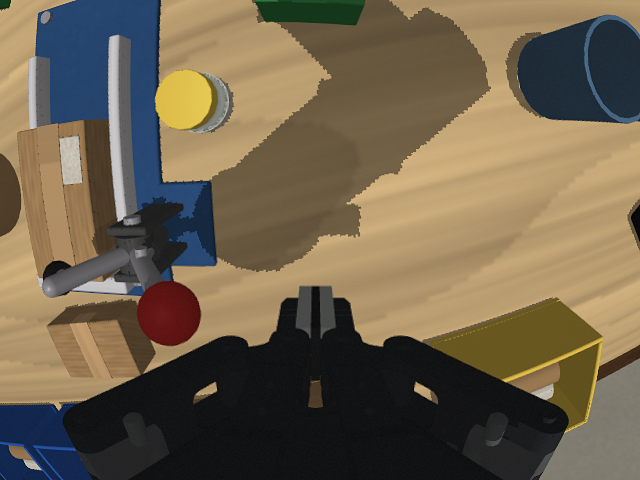

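apply_moves([
  {"hand": 0, "xyz": [-1.0, -0.1, -0.3], "delta_rot": [0, 0, 0]},
  {"hand": 0, "xyz": [-2.0, -0.1, -0.3], "delta_rot": [0, 0, 0]},
  {"hand": 0, "xyz": [-2.6, -0.1, -0.3], "delta_rot": [0, 0, 0]},
  {"hand": 0, "xyz": [-3.0, -0.1, -0.3], "delta_rot": [0, 0, 0]},
  {"hand": 0, "xyz": [-3.4, -0.1, -0.4], "delta_rot": [0, 0, 0]},
  {"hand": 0, "xyz": [-3.8, -0.1, -0.6], "delta_rot": [0, 0, 0]},
  {"hand": 0, "xyz": [-4.2, -0.1, -0.8], "delta_rot": [0, 0, 0]},
  {"hand": 0, "xyz": [-4.6, -0.1, -1.0], "delta_rot": [0, 0, 0]},
])

```text
clock: 8.9
position: [700.3, 114.5, 175.1]
ee_rot: [0.796, 0.606, 0.001, -0.0]
contact_force: [-2.5, 5.8, 2.9]
gripper_width: 0.3
```

```bash
python3 go.py 50 95 178; python3 - <<'E'
from bench import get_image
import cv2
p=get_image("wrist"); cv2.imwrite("pics/w9.png",p["frame"])
E
```

```text
t 8.9 jig TCP [ 49.1 148.  175.1] F [-2.5  5.8  2.9] w 0.3 j [ 0.39  0.58  0.14 -0.   -1.12 -2.23]
xyz cm [-5.3   0.09 -0.31] rot [ 0.001 -0.002  0.   ]
```

View pics/w9.png

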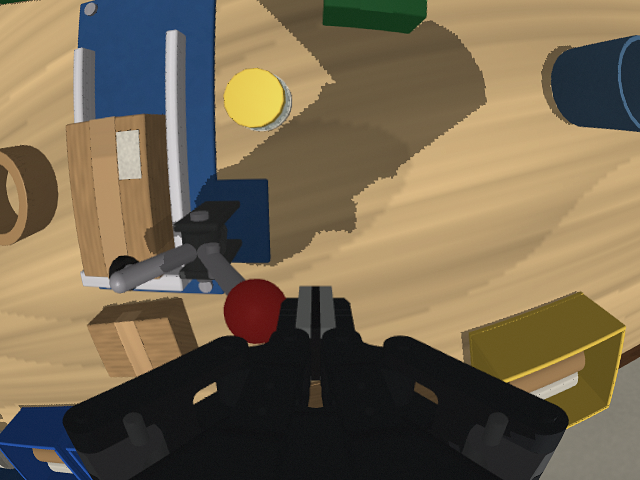

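apply_moves([
  {"hand": 0, "xyz": [-0.5, 0, -0.1], "delta_rot": [0, 0, 0]},
  {"hand": 0, "xyz": [-1.0, 0, -0.2], "delta_rot": [0, 0, 0]},
  {"hand": 0, "xyz": [-1.5, 0, -0.3], "delta_rot": [0, 0, 0]},
  {"hand": 0, "xyz": [-2.0, 0.05, -0.4], "delta_rot": [0, 0, 0]},
])

```text
clock: 9.28
position: [697.8, 97.0, 183.7]
ee_rot: [0.795, 0.607, 0.005, 0.002]
contact_force: [-1.3, 8.1, 13.3]
gripper_width: 0.2
```

```bash
python3 go.py 50 95 178; python3 - <<'E'
from bench import get_image
import cv2
p=get_image("wrist"); cv2.imwrite("pics/w10.png",p["frame"])
E
```

```text
t 9.28 jig TCP [ 51.4 130.4 183.7] F [-1.3  8.1 13.3] w 0.2 j [ 0.37  0.56  0.12  0.   -1.12 -2.2 ]
xyz cm [-3.55 -0.15  0.54] rot [ 0.009 -0.006  0.003]
```

View pics/w10.png

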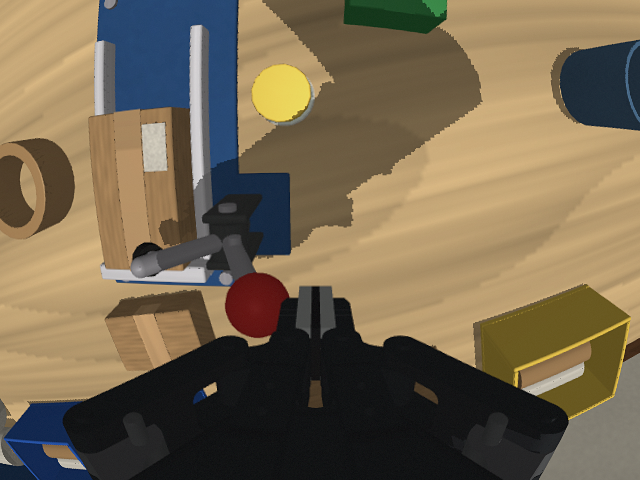

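apply_moves([
  {"hand": 0, "xyz": [0.8, 0, 0], "delta_rot": [0, 0, 0]},
  {"hand": 0, "xyz": [2.0, 0, 0], "delta_rot": [0, 0, 0]},
  {"hand": 0, "xyz": [3.5, 0, 0], "delta_rot": [0, 0, 0]},
  {"hand": 0, "xyz": [5.5, 0, 0], "delta_rot": [0, 0, 0]},
  {"hand": 0, "xyz": [7.5, 0, 0], "delta_rot": [0, 0, -0.1]},
  {"hand": 0, "xyz": [7.5, 0, 0], "delta_rot": [0, 0, -0.22]},
  {"hand": 0, "xyz": [7.5, 0, 0], "delta_rot": [0, 0, -0.34]},
  {"hand": 0, "xyz": [7.5, 0, 0], "delta_rot": [0, 0, -0.46]},
  {"hand": 0, "xyz": [7.5, 0, 0], "delta_rot": [0, 0, -0.58]},
  {"hand": 0, "xyz": [7.5, 0, 0], "delta_rot": [0, 0, -0.7]},
  {"hand": 0, "xyz": [7.5, 0, 0], "delta_rot": [0, 0, -0.82]},
  {"hand": 0, "xyz": [7.5, 0, 0], "delta_rot": [0, 0, -0.94]},
])

```text
clock: 10.33
position: [715.1, 166.9, 176.6]
ee_rot: [0.432, 0.902, -0.001, -0.001]
contact_force: [-0.1, 0.1, -0.3]
gripper_width: -0.3
```

apply_moves([
  {"hand": 0, "xyz": [0, 0, 0], "delta_rot": [0, 0, -0.12]},
  {"hand": 0, "xyz": [0, 0, 0], "delta_rot": [0, 0, -0.24]},
  {"hand": 0, "xyz": [0, 0, 0], "delta_rot": [0, 0, -0.36]},
  {"hand": 0, "xyz": [0, 0, 0], "delta_rot": [0, 0, -0.48]},
  {"hand": 0, "xyz": [0, 0, 0], "delta_rot": [0, 0, -0.58]},
  {"hand": 0, "xyz": [0, 0, 0], "delta_rot": [0, 0, -0.63]},
  {"hand": 0, "xyz": [0, 0, 0], "delta_rot": [0, 0, -0.63]},
  {"hand": 0, "xyz": [0, 0, 0], "delta_rot": [0, 0, -0.63]},
])

```text
clock: 11.0
position: [715.1, 166.8, 177.0]
ee_rot: [0.136, 0.991, -0.001, -0.001]
contact_force: [-0.0, -0.9, -0.5]
gripper_width: -0.0
```

```bash
python3 go.py 50 162 165; python3 - <<'E'
from bench import get_image
from h import *
jp=(613.5,-15,-.27)
p=get_image("scene"); draw(p,jp,20,4,(215,190,400,340),"pics/s11.png")
p=get_image("top"); draw(p,jp,20,5,(260,140,400,260),"pics/t11.png")
p=get_image("wrist"); cv2.imwrite("pics/w11.png",p["frame"])
E
```

```text
t 11.0 jig TCP [ 49.5 202.3 177. ] F [-0.  -0.9 -0.5] w -0.0 j [ 0.45  0.62  0.22  0.   -1.17 -0.72]
xyz cm [-0.06 -4.03  1.21] rot [-0.003  0.     1.569]
```

View pics/s11.png

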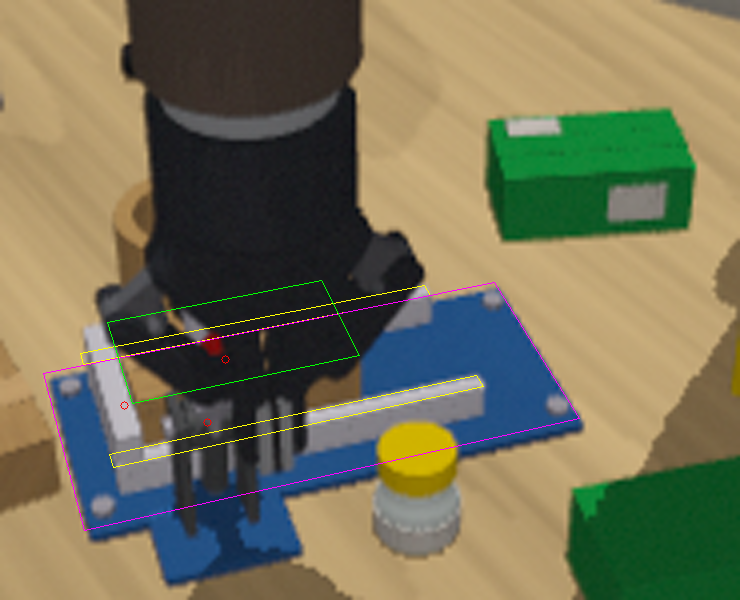

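View pics/w11.png

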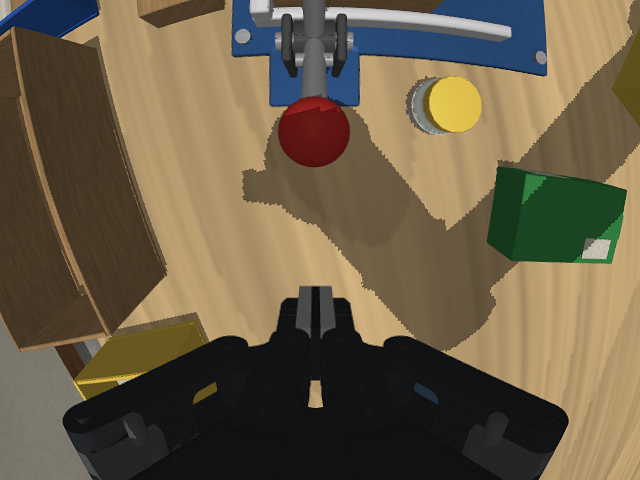

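View pics/t11.png

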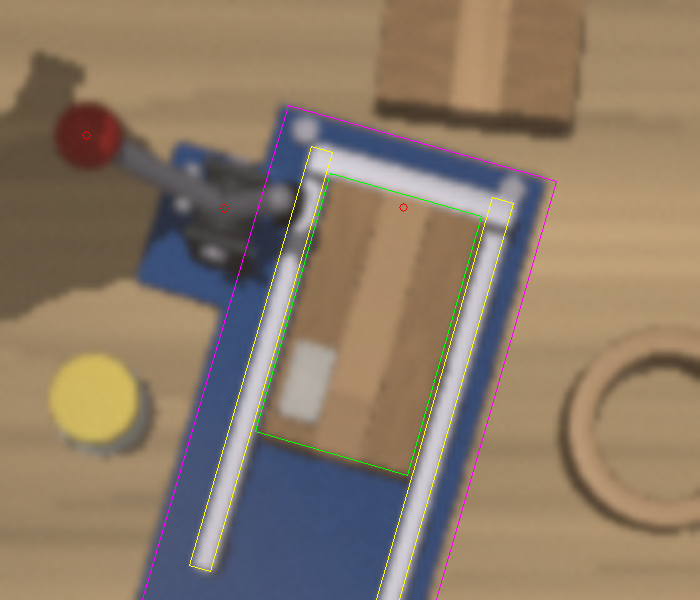

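apply_moves([
  {"hand": 0, "xyz": [0, -1.0, 0.6], "delta_rot": [0, 0, 0]},
  {"hand": 0, "xyz": [0, -2.5, 1.2], "delta_rot": [0, 0, 0]},
  {"hand": 0, "xyz": [0, -3.8, 1.2], "delta_rot": [0, 0, 0]},
  {"hand": 0, "xyz": [0, -4.4, 1.2], "delta_rot": [0, 0, 0]},
  {"hand": 0, "xyz": [0, -4.9, 1.0], "delta_rot": [0, 0, 0]},
  {"hand": 0, "xyz": [0, -5.4, 0.8], "delta_rot": [0, 0, 0]},
  {"hand": 0, "xyz": [0, -5.9, 0.6], "delta_rot": [0, 0, 0]},
  {"hand": 0, "xyz": [0, -6.4, 0.4], "delta_rot": [0, 0, 0]},
  {"hand": 0, "xyz": [0, -6.9, 0.3], "delta_rot": [0, 0, 0]},
])

```text
clock: 11.9
position: [698.1, 100.6, 177.4]
ee_rot: [0.134, 0.991, 0.001, 0.002]
contact_force: [0.5, 2.5, 3.2]
gripper_width: -0.0
```

```bash
python3 go.py 50 90 178; python3 - <<'E'
from bench import get_image
import cv2
p=get_image("wrist"); cv2.imwrite("pics/w12.png",p["frame"])
E
```

```text
t 11.9 jig TCP [ 50.7 133.9 177.4] F [0.5 2.5 3.2] w -0.0 j [ 0.37  0.57  0.12  0.   -1.12 -0.64]
xyz cm [ 0.07 -4.39 -0.07] rot [5.000e-03 1.000e-03 1.571e+00]
```

View pics/w12.png

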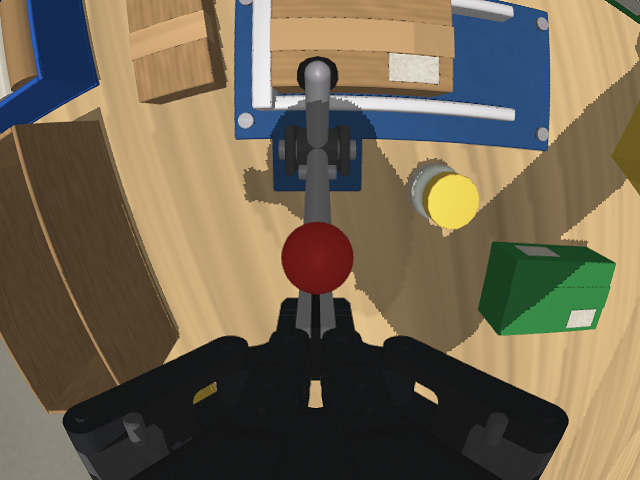

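apply_moves([
  {"hand": 0, "xyz": [0, -0.5, -0.1], "delta_rot": [0, 0, 0]},
  {"hand": 0, "xyz": [0, -1.0, -0.2], "delta_rot": [0, 0, 0]},
  {"hand": 0, "xyz": [0, -1.5, -0.3], "delta_rot": [0, 0, 0]},
  {"hand": 0, "xyz": [0, -2.0, -0.4], "delta_rot": [0, 0, 0]},
  {"hand": 0, "xyz": [0, -2.5, -0.4], "delta_rot": [0, 0, 0]},
  {"hand": 0, "xyz": [0, -3.0, -0.4], "delta_rot": [0, 0, 0]},
  {"hand": 0, "xyz": [0, -3.4, -0.4], "delta_rot": [0, 0, 0]},
])

```text
clock: 12.53
position: [687.1, 65.9, 178.7]
ee_rot: [0.135, 0.991, -0.0, -0.001]
contact_force: [-0.3, 0.1, 0.3]
gripper_width: 0.4
```

```bash
python3 go.py 50 90 178; python3 - <<'E'
from bench import get_image
import cv2
p=get_image("wrist"); cv2.imwrite("pics/w13.png",p["frame"])
E
```

```text
t 12.53 jig TCP [ 49.3  97.6 178.7] F [-0.3  0.1  0.3] w 0.4 j [ 0.33  0.55  0.09  0.   -1.11 -0.6 ]
xyz cm [-0.07 -0.76  0.07] rot [-0.002 -0.     1.569]
```

View pics/w13.png

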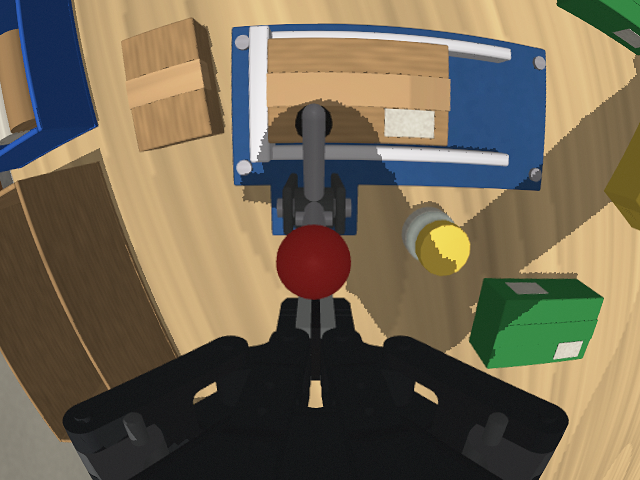

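apply_moves([
  {"hand": 0, "xyz": [0, -0.5, 0], "delta_rot": [0, 0, 0]},
  {"hand": 0, "xyz": [0, -1.0, 0], "delta_rot": [0, 0, 0]},
  {"hand": 0, "xyz": [0, -1.5, 0], "delta_rot": [0, 0, 0]},
  {"hand": 0, "xyz": [0, -1.5, 0], "delta_rot": [0, 0, 0]},
])

```text
clock: 12.92
position: [683.4, 51.6, 179.3]
ee_rot: [0.136, 0.991, -0.0, -0.0]
contact_force: [-0.7, 0.8, 0.2]
gripper_width: 0.1
```

```bash
python3 go.py 50 90 178; python3 - <<'E'
from bench import get_image
import cv2
p=get_image("wrist"); cv2.imwrite("pics/w14.png",p["frame"])
E
```

```text
t 12.92 jig TCP [ 49.6  82.9 179.3] F [-0.7  0.8  0.2] w 0.1 j [ 0.31  0.54  0.07  0.   -1.1  -0.58]
xyz cm [-0.04  0.71  0.13] rot [-1.000e-03 -0.000e+00  1.569e+00]
```

View pics/w14.png

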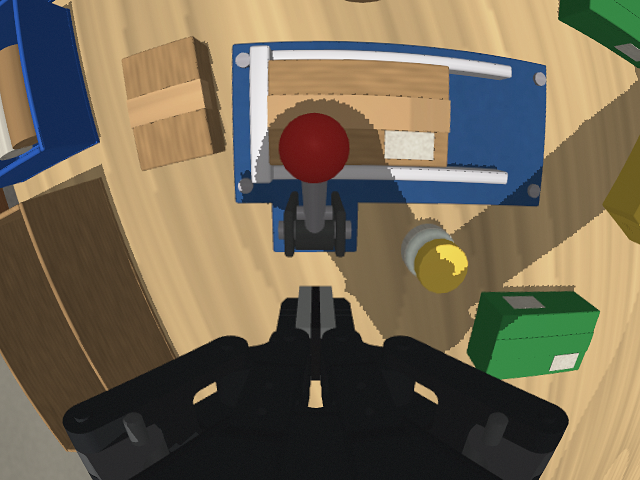

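apply_moves([
  {"hand": 0, "xyz": [0, 1, -1], "delta_rot": [0, 0, 0]},
  {"hand": 0, "xyz": [0, 3, -3.5], "delta_rot": [0, 0, 0]},
  {"hand": 0, "xyz": [0, 5, -6], "delta_rot": [0, 0, 0]},
  {"hand": 0, "xyz": [0, 8, -8], "delta_rot": [0, 0, 0]},
  {"hand": 0, "xyz": [0, 11, -9], "delta_rot": [0, 0, 0]},
  {"hand": 0, "xyz": [0, 14, -9], "delta_rot": [0, 0, 0]},
  {"hand": 0, "xyz": [0, 14, -9], "delta_rot": [0, 0, 0]},
  {"hand": 0, "xyz": [0, 14, -9], "delta_rot": [0, 0, 0]},
])

```text
clock: 13.63
position: [721.2, 190.4, 269.2]
ee_rot: [0.134, 0.991, 0.0, 0.0]
contact_force: [-0.3, 0.6, -0.3]
gripper_width: 0.1
```

```bash
python3 go.py; python3 - <<'E'
from bench import get_image,nets
from h import *
jp=(613.5,-15,-.27)
p=get_image("scene"); cv2.imwrite("pics/s15.png",cv2.resize(p["frame"][190:340,215:400],None,fx=4,fy=4))
t=get_image("top"); draw(t,jp,20,5,(260,140,400,260),"pics/t15.png")
for l in ("knob",): print(l,[(r["confidence"],r["xyz"]) for q in (p,t) for r in nets.pinpoint(q,l)], j2w(jp,[[50,19,153]]))
for l in ("jar","small_box","tape_roll"): print(l,[(r["confidence"],r["xyz"]) for r in nets.pinpoint(t,l)][:2])
E
```

```text
t 13.63 jig TCP [ 49.  226.7 269.2] F [-0.3  0.6 -0.3] w 0.1 j [ 0.47  0.59  0.39 -0.   -1.37 -0.74]
knob [(0.79, [670.2, -16.3, 155.0]), (0.7, [671.1, -13.2, 148.5])] [[666.75644212 -10.0249248  153.        ]]
jar [(0.87, [600.2, 104.6, 4.3])]
small_box [(0.83, [763.4, -68.2, 2.9]), (0.37, [457.9, -350.7, 0.4])]
tape_roll [(0.9, [585.6, -156.2, 1.6])]
```

View pics/s15.png

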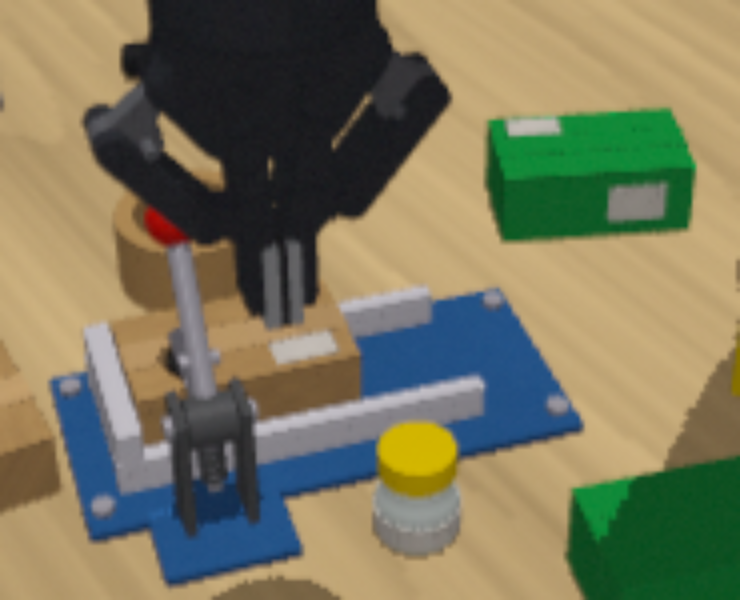

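View pics/t15.png

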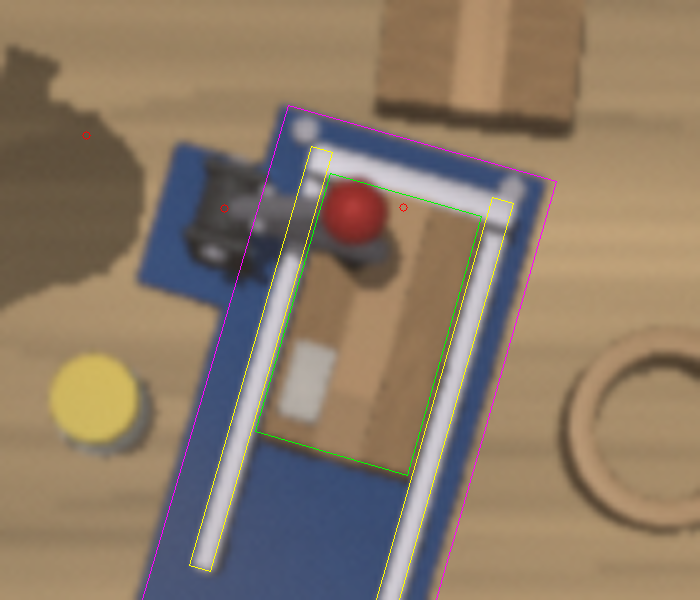

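The pictures show the lever clamped with its foot on the carton, the carton home against the stop, the bystanders where they were, and the hand clear of everything.

```bash
python3 -c "
from bench import workorder
print(workorder.job_done())"
```

```text
the job is handed in; nothing more can be done
None
```

The carton is fully home against the stop, the clamp is snapped over onto it, and I handed the job in at about 14 s on the robot's clock.

**Carton:** I pushed the brown carton (the green and yellow ones are look-alikes) along the channel with shut fingers. At the stop the force rose to about 10 N. After I backed off, both fixed cameras still showed it touching the stop, within about 2 mm of the expected outline.

**Clamp lever:** My first push on the knob met an upward force of about 13 N, probably because the finger linkage was riding on the ball. I backed off and the lever returned to open. With the hand turned 90° I pushed again at low force, and it snapped over.

**Last checks:**
- **Lever:** The networks put the knob 4–7 mm from its nominal clamped position, which is about their accuracy. The pictures show the rubber foot lying on the carton.
- **Bystanders:** The jar, small box and tape roll were re-measured and are unmoved within measurement error. I did not re-measure the mug, spray bottle and screwdriver, but the hand never went near them.
- **Hand:** It finished about 95 mm higher than the knob-pushing position and well to the side, with about zero contact force.

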